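Slide the spoiled hook case out of its bay into the scrap bin

TASK

The red-lidded hook case in the rack is spoiled, its lid jammed part-way on: slide it out along its bay, flat and without lifting it, until it drops over the table's edge into the grey scrap bin on the stool below. It is boxed in on three sides, so draw it out by pressing on its lid with shut fingertips - feel for it gently, the thin lid cracks under a hard press - and push it from behind once there is room. Leave the green-lidded case, the thread spool and the cement jar where they are.

Things in the scene. Friction and masses are not known exactly. Their poses are not given: they have to be found in the camera images.
- rack: Fixed rack, 210 (x) x 176 (y) x 52 mm high: aluminium floor 8 mm thick, slick (friction about 0.3), wooden walls 8 mm thick rising 44 mm above it. Origin: centre of its underside, on the table. x points along its two bays to the open mouth at x = +105; inner face of the back wall at x = -97. Bay centre lines y = +42 and -42 mm, bays 76 mm wide inside.
- rack_lip (a point): Middle of the lip at the rack's mouth, at the top of its floor (8 mm above the table); it overhangs the table's far edge. The bays' side walls run right up to it.
- scrap_case: Flat hook case, RED lid, white base, 90 (x) x 70 (y) mm (base 18 mm high), 0.2 to 0.4 kg, flat in either bay within 5 mm of the back wall, 3 mm free each side. Origin: centre of its underside, z up, x to the mouth. Its lid is jammed part-way on: the flat level lid top is anywhere from 25 to 40 mm above the origin and is not measured; it is below the walls' tops.
- good_case: The same kind of case with a GREEN lid, also jammed part-way on (lid top 25 to 40 mm above the origin), in the other bay; it stays. Origin: centre of its underside.
- bin: Grey open scrap bin, 200 (x) x 260 (y) x 100 mm high, 5 mm walls, fixed on a wooden stool below and beyond the rack's mouth, its rim 60 mm below the table top. Origin: centre of its underside; axes along its sides, z up.
- spool: Black and orange thread spool, 32 mm diameter, 32 mm high, standing loose on the table beside the rack on its +y side. Origin: centre of its underside.
- cement: Small cement jar with white cap, 34 mm diameter, 55 mm high, standing loose on the table beside the rack on its -y side. Origin: centre of its underside.
- scrap_mark (a point): Point 24 mm above the red case's origin, where the centre of its lid's top would be were the lid fully down; the real top is 1 to 16 mm higher. The lid does not yield, stiff contact, and cracks at 20 N, pressed or pushed. Shut fingertips hold on it (friction 0.5 or more): pressed with 6 to 9 N it follows them.
Mind the look-alikes: they are no part of the job. What is meant by the cement is not black, brown or purple, and is the smaller of those in its own colour.

How it is judged (in metres and radians):
On the way:
1. the red-lidded case has been drawn at least 40 mm out of its place towards the mouth, still flat in its bay (x of scrap_case in the frame of rack above -0.008 m and angle between scrap_case's own z axis and vertical below 0.15 rad and z of scrap_case in the frame of rack between 0.004 and 0.016 m), for 0.1 s.
At the end, for the whole second after the job is handed in: The red-lidded case lies at rest inside the scrap bin, any way up; the green-lidded case is within 8 mm of its starting place, and the spool and the jar stand within 15 mm of theirs (x of scrap_case in the frame of bin between -0.095 and 0.095 m and y of scrap_case in the frame of bin between -0.125 and 0.125 m and z of scrap_case in the frame of bin between -0.01 and 0.09 m and linear speed of scrap_case below 0.03 m/s and angular speed of scrap_case below 0.3 rad/s and distance of good_case from where it was at the start of the episode below 0.008 m and distance of each of spool, cement from where it was at the start of the episode below 0.015 m and angle between each of spool, cement's own z axis and vertical below 0.2 rad); the robot touches nothing.
It fails at once if the red-lidded case is pressed or pushed with 20 N or more (its lid cracks) (contact force between any of the fingers, the arm and scrap_case above 20 N).
It fails at once if the red-lidded case is lifted more than 15 mm off the rack floor (height (world z) of scrap_case above 0.023 m).
It fails at once if the green-lidded case is moved more than 8 mm (distance of good_case from where it was at the start of the episode above 0.008 m).
It fails at once if the spool or the jar is moved more than 15 mm (distance of any of spool, cement from where it was at the start of the episode above 0.015 m).
It also fails if it takes over 61 s, if anything falls off the work surface, if the arm or the gripper's body presses on something with over 40 N, if the wrist force passes 120 N, or if a joint passes its speed limit or range.

ROBOT

A 7-joint arm with a two-finger parallel gripper is mounted at the origin on the work surface. World frame = base frame: x ahead of the robot, y to its left, z up, the work surface at z = 0. Lengths are in m, angles in degrees, forces in N, time in s.
With the tool pointing down it reaches from about 0.35 to 0.775 m from the base axis. Payload 3.1 kg.
Tool frame: the origin (TCP) lies on the centre line of the jaws, within the pads' length; the fingertips stand 17 mm ahead of it and the grasp point (between the pads) lies 2 mm behind it (robot.tip_reach is the distance from the TCP to the fingertips, in m); z points along the fingers, y is the direction in which the jaws open and shut (so a half turn about z gives the same grasp; the last joint's range is limited). The gripper opens to 85 mm and grips with 20 to 120 N. Pads are 22 mm wide; open, the fingers measure 114 mm over their backs; the gripper's body (76 mm by 85 mm) begins 54 mm behind the grasp point. The pads swing forward as they close: fully open they stand 13 mm farther back than shut.
Start: joints at [64.819, 17.813, 0.802, 86.603, -0.252, 75.585, -1.558], TCP at [0.213, -0.507, 0.248] pointing down, gripper open.
Joint ranges: [-154.91, 154.91], [-16.99, 109.72], [-72.82, 74.43], [7.12, 147.25], [-82.49, 262.49], [11.32, 116.49], [-174.64, 174.64]. Speed limits (degrees/s): [159.86, 159.86, 180, 180, 180, 180, 180].

INTERFACE

Orientations are given as [roll, pitch, yaw] about the fixed x, y, z axes, in that order (R = Rz(yaw) Ry(pitch) Rx(roll)).
In Python, from station import robot, fingers, vision, workorder, recognise gives the robot as it stands. Calls block until the motion is done:
- robot.move_to(position, orientation): joint-space move of the TCP to a pose.
- robot.line_to(position, orientation=None, velocity=0.15, f_stop=None): straight line of the TCP; orientation=None keeps the orientation; velocity is the mean speed in m/s. With f_stop (N) it stops when the force on the tool has changed by that much, and returns True; else False.
- robot.move_j(angles): joint-space move.
- fingers.gripper_to(opening, force=None): opening from 0.0 (shut) to 1.0 (fully open); force is the grip in N (None keeps the last); returns when the fingers have stopped.
- robot.pause(seconds).
- robot.inverse_kinematics(position, orientation): joint angles nearest the present ones, or None.
- vision.grab_frame(name): name is "side" or "top"; returns the picture (400x640x3 uint8, red, green, blue); there is no depth.
- vision.calibration(name): a dict with "mtx" (3x3 intrinsics, pixels), "extrinsics" (4x4, takes a point from world to camera coordinates). Camera axes: x right, y up, looking along -z (the intrinsics and any distortion apply to the point x, -y, -z); pixel columns grow to the right and rows downward; lengths in m; the calibration is good to about 2 mm. A picture is of the moment at which its call begins. calibration takes no time and is no camera call.
A pose or a line that the arm cannot do raises robot.PlanningError and nothing moves.
- workorder.close_job(): hands the job in, once; it reports no verdict.
Trained networks look in the newest picture that a camera, given by its name, has taken for a name from the list of things; names that differ only in an ending like _2 or _b are one class to them, and where a whole thing is asked for, a point or a joint stands for the part that bears it (a point fixed in the world has none). Each returns a list of dicts, best first, with "p" (0 to 1); they miss things now and then, are a little off and sometimes report something else, mostly with a low value. They report only what shows in the picture. A call takes as long as a camera call. They do not tell look-alikes from the thing itself.
- recognise(label, camera): "rect" ([centre column, centre row, width, height] in pixels, round what is visible of it).
Readings, each from a call of its own:
- robot.current_time_s(): time.
- robot.current_joint_positions(): joint angles.
- robot.current_dq(): joint speeds.
- robot.current_joint_torque(): joint torques, N m.
- robot.current_tool_pos(): TCP position.
- robot.current_eef_rot(): TCP orientation.
- robot.current_contact_force(): force on the tool from outside, world axes, zero at the start.
- robot.current_torque(): the same for the moment, N m.
- robot.current_finger_gap(): opening from 0.0 (shut) to 1.0 (fully open).
Only numpy, scipy, OpenCV 4.12 (cv2) and the standard library are available. Lean on these libraries where they do the work, as an engineer would, in place of code of your own. Each camera call takes 0.05 s, during which the arm holds its last target.

## Working session

There is one attempt and no reset: what is moved stays moved. The work goes in short steps, each a Python script; the robot and the scene stay as the last script left them, time stands still between calls to the robot, and variables do not carry over. Pictures are saved under pics/ and viewed, and the job is handed in when it is done.

```bash
ls; mkdir -p pics; python3 - <<'E'
from station import robot, fingers, vision, workorder, recognise
import cv2, numpy as np
for n in("side","top"):
    f=vision.grab_frame(n); cv2.imwrite(f"pics/{n}0.png",f[:,:,::-1])
    c=vision.calibration(n); print(n,c)
    for l in("rack","scrap_case","good_case","bin","spool","cement"):
        print(l,[(np.round(d["rect"],1).tolist(),round(d["p"],2)) for d in recognise(l,n)])
print(robot.current_time_s(),robot.current_tool_pos(),robot.current_eef_rot(),robot.tip_reach)
E
```

```text
pics
side {'mtx': array([[465.0725131 ,   0.        , 312.75124587],
       [  0.        , 465.0725131 , 195.79055136],
       [  0.        ,   0.        ,   1.        ]]), 'extrinsics': array([[-0.800305  , -0.59959188,  0.00121664,  0.38981857],
       [ 0.39651494, -0.52772389,  0.75118799, -0.22653974],
       [-0.44976417,  0.60166193,  0.6600872 , -0.7816634 ],
       [ 0.        ,  0.        ,  0.        ,  1.        ]])}
rack [([335.5, 155.8, 113.2, 86.1], 0.64)]
scrap_case [([342.2, 162.7, 43.2, 22.8], 0.73)]
good_case [([361.4, 148.1, 35.5, 22.1], 0.75)]
bin [([253.4, 175.3, 88.1, 99.8], 0.98)]
spool [([324.9, 201.6, 16.1, 25.0], 0.72)]
cement [([408.8, 111.8, 19.4, 30.6], 0.93), ([427.7, 129.9, 10.6, 24.3], 0.74), ([415.4, 145.4, 15.5, 25.1], 0.71), ([389.0, 128.9, 18.0, 24.5], 0.64), ([430.0, 159.1, 25.8, 36.6], 0.63)]
top {'mtx': array([[492.44605051,   0.        , 309.38016732],
       [  0.        , 492.44605051, 195.37950469],
       [  0.        ,   0.        ,   1.        ]]), 'extrinsics': array([[-0.00361381, -0.99999219,  0.00160268, -0.06668378],
       [ 0.99897611, -0.00353785,  0.04510224, -0.53377561],
       [-0.04509622,  0.00176403,  0.99898109, -1.25482094],
       [ 0.        ,  0.        ,  0.        ,  1.        ]])}
rack [([353.7, 189.1, 70.8, 82.6], 0.75)]
scrap_case [([335.4, 208.9, 32.1, 40.6], 0.76)]
good_case [([365.6, 209.9, 30.9, 36.9], 0.58)]
bin [([345.2, 130.3, 113.7, 86.0], 0.7)]
spool [([293.2, 219.6, 10.3, 15.8], 0.63)]
cement [([390.3, 270.0, 24.6, 20.4], 0.85), ([418.2, 209.4, 15.7, 15.9], 0.64), ([450.0, 216.6, 21.3, 21.8], 0.63), ([345.0, 130.8, 115.8, 87.3], 0.53), ([439.6, 242.6, 13.9, 14.7], 0.51), ([407.6, 244.8, 16.4, 9.8], 0.48)]
0.7 [ 0.21313519 -0.50703445  0.24831354] [ 1.79998169e+02 -2.85436103e-04  2.28006215e+01] 0.017
```

```bash
python3 - <<'E'
import cv2
a=cv2.imread("pics/top0.png")[80:300,260:480]; cv2.imwrite("pics/top0z.png",cv2.resize(a,(792,600) if 0 else (600,600),interpolation=cv2.INTER_CUBIC))
a=cv2.imread("pics/side0.png")[80:260,200:460]; cv2.imwrite("pics/side0z.png",cv2.resize(a,(780,540),interpolation=cv2.INTER_CUBIC))
E
```

```text
(no output)
```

View pics/top0.png

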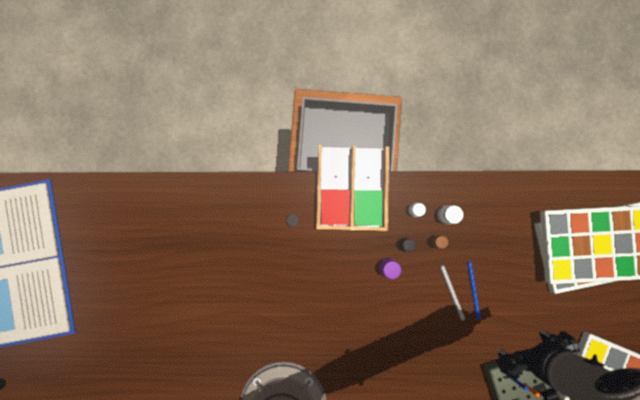

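```bash
sleep 0
```

```text
(no output)
```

View pics/side0.png

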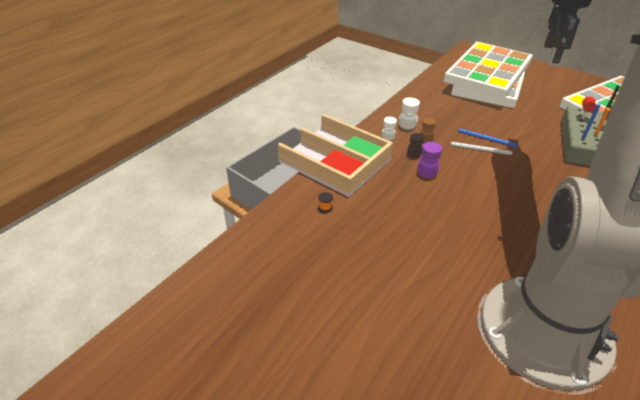

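View pics/top0z.png

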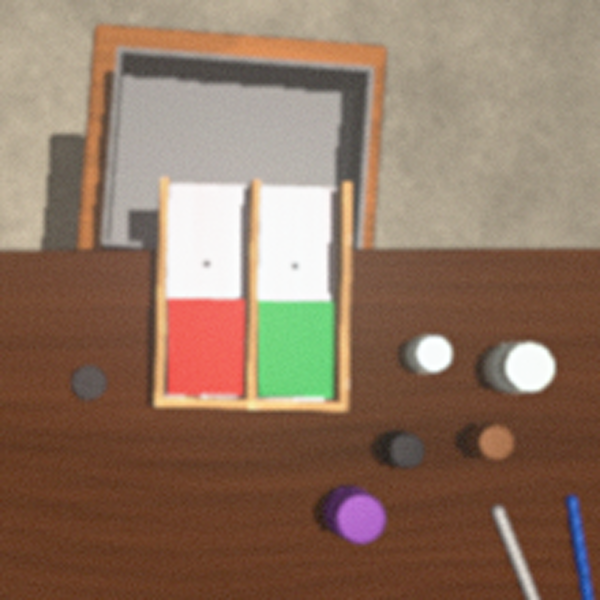

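View pics/side0z.png

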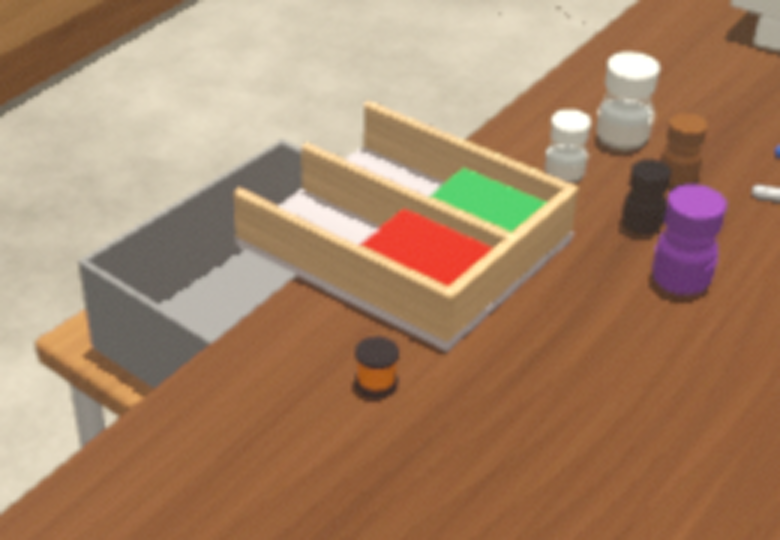

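```bash
cat >h.py <<'E'
import numpy as np, cv2
from scipy.optimize import least_squares
from station import robot, fingers, vision, workorder, recognise
def proj(n,P):
    c=vision.calibration(n);p=(c["extrinsics"]@np.append(P,1))[:3];q=c["mtx"]@np.array([p[0],-p[1],-p[2]]);return q[:2]/q[2]
def back(n,uv,z):
    c=vision.calibration(n);E=c["extrinsics"];d=np.linalg.inv(c["mtx"])@np.array([uv[0],uv[1],1.]);d=E[:3,:3].T@(d*[1,-1,-1]);o=-E[:3,:3].T@E[:3,3]
    return o+d*(z-o[2])/d[2]
def rz(p,L):
    x,y,a=p;c,s=np.cos(a),np.sin(a);return np.array([x+c*L[0]-s*L[1],y+s*L[0]+c*L[1],L[2]])
E
python3 - <<'E'
from h import *
t=lambda u,v:np.array([260+u*220/600,80+v*220/600])
s=lambda u,v:np.array([200+u/3,80+v/3])
obs=[("top",t(154,409),(-105,88,52)),("top",t(349,411),(-105,-88,52)),("top",t(160,178),(105,88,52)),("top",t(353,181),(105,-88,52)),
("side",s(445,295),(-105,88,52)),("side",s(577,188),(-105,-88,52)),("side",s(236,190),(105,88,52)),("side",s(367,102),(105,-88,52)),("side",s(447,347),(-105,88,0))]
for ns in(("top",),("side",),("top","side")):
    O=[o for o in obs if o[0] in ns]
    f=lambda p:np.concatenate([proj(n,rz(p,np.array(L)/1000))-uv for n,uv,L in O])
    r=least_squares(f,[.5,0,0]);print(ns,r.x,np.degrees(r.x[2]),np.round(r.fun,1))
p=r.x
def toR(P):
    d=np.array(P[:2])-p[:2];c,s_=np.cos(p[2]),np.sin(p[2]);return np.round([c*d[0]+s_*d[1],-s_*d[0]+c*d[1]],4)
for z in(.033,.048):
  for u,v in((167,397),(242,396),(167,299),(244,300)): print("red",z,toR(back("top",t(u,v),z)))
print("bin rim", [np.round(back("top",t(u,v),-.06),3) for u,v in((118,48),(374,68))])
print("spool",back("top",t(89,382),.032),"cem",back("top",t(433,354),.055))
for L in((-97,42),(-52,42),(105,42)): P=rz(p,np.array(L+(20,))/1000);print(L,P,np.hypot(*P[:2]))
E
```

```text
('top',) [ 0.54997711 -0.17770307 -0.02396721] -1.3732197574435554 [ 0.6 -0.6 -0.1  0.1  0.   0.1 -0.5  0.4]
('side',) [ 0.55421394 -0.17766992 -0.03615434] -2.0714908422265452 [ 1.2  0.2  0.3 -0.5 -1.4 -0.1  0.6 -1.1 -0.7  0.9]
('top', 'side') [ 0.55224266 -0.17716182 -0.03163114] -1.8123311033129703 [ 0.  -1.8 -0.7 -0.5  0.1 -1.1 -0.4 -0.2  2.1  0.6  0.9 -0.3 -0.9  0.4
  0.9 -0.8  0.2  1.4]
red 0.033 [-0.0985  0.0759]
red 0.033 [-0.0956  0.0065]
red 0.033 [-0.0077  0.0783]
red 0.033 [-0.0066  0.0069]
red 0.048 [-0.0982  0.0763]
red 0.048 [-0.0954  0.0078]
red 0.048 [-0.0085  0.0787]
red 0.048 [-0.0075  0.0081]
bin rim [array([ 0.805, -0.053, -0.06 ]), array([ 0.784, -0.31 , -0.06 ])]
spool [ 0.47035247 -0.02602344  0.032     ] cem [ 0.49479126 -0.34000336  0.055     ]
(-97, 42) [ 0.45661947 -0.13211512  0.02      ] 0.47534802657445424
(-52, 42) [ 0.50159696 -0.13353828  0.02      ] 0.519068381678509
(105, 42) [ 0.65851843 -0.13850354  0.02      ] 0.6729262591526679
```

```bash
cat >>h.py <<'E'
RP=np.array([.551,-.177,np.radians(-1.65)])
def R(x,y,z): return rz(RP,(x/1000,y/1000,z/1000))   # rack mm, tip z world mm -> world TCP
def T(x,y,ztip): return R(x,y,ztip+17)
YAW=-1.65
ORI=[180,0,YAW]
def st(): return np.round(robot.current_time_s(),2),np.round(robot.current_tool_pos(),4),np.round(robot.current_contact_force(),2)
E
python3 - <<'E'
from h import *
for yaw in(-1.65,88.35,-91.65):
    for a in(T(-58,42,90),T(-58,42,30),T(100,42,15),T(105,42,80),T(-30,42,12)):
        q=robot.inverse_kinematics(a,[180,0,yaw]); print(yaw,a,None if q is None else np.round(q,0))
E
```

```text
-1.65 [ 0.49423339 -0.13334737  0.107     ] [ 26.  22. -16. 103.   7.  56. -85.]
-1.65 [ 0.49423339 -0.13334737  0.047     ] [ 25.  26. -16. 107.   9.  48. -87.]
-1.65 [ 0.65216788 -0.13789681  0.032     ] [ 18.  42. -12.  81.  10.  58. -88.]
-1.65 [ 0.65716581 -0.13804078  0.097     ] [ 18.  39. -13.  76.   9.  66. -87.]
-1.65 [ 0.52222178 -0.1341536   0.029     ] [ 24.  30. -15. 103.  10.  48. -87.]
88.35 [ 0.49423339 -0.13334737  0.107     ] [ 36.  24. -29. 103.  14.  57.  -0.]
88.35 [ 0.49423339 -0.13334737  0.047     ] [ 35.  28. -29. 106.  17.  50.  -4.]
88.35 [ 0.65216788 -0.13789681  0.032     ] [ 28.  45. -29.  80.  23.  61.  -7.]
88.35 [ 0.65716581 -0.13804078  0.097     ] [ 27.  41. -28.  76.  19.  67.  -4.]
88.35 [ 0.52222178 -0.1341536   0.029     ] [ 34.  33. -29. 103.  20.  50.  -6.]
-91.65 [ 0.49423339 -0.13334737  0.107     ] [  16.   21.   -3.  104.    1.   55. -170.]
-91.65 [ 0.49423339 -0.13334737  0.047     ] [  13.   25.   -0.  107.    0.   48. -169.]
-91.65 [ 0.65216788 -0.13789681  0.032     ] [   7.   42.    5.   81.   -4.   58. -168.]
-91.65 [ 0.65716581 -0.13804078  0.097     ] [   8.   38.    4.   77.   -3.   65. -169.]
-91.65 [ 0.52222178 -0.1341536   0.029     ] [  11.   29.    2.  104.   -1.   47. -168.]
```

```bash
python3 - <<'E'
from h import *
fingers.gripper_to(0.0,30)
robot.move_to(T(-58,42,110),ORI); print(st())
robot.line_to(T(-58,42,56),velocity=.06); robot.pause(.3); print(st(),robot.current_finger_gap())
r=robot.line_to(T(-58,42,26),velocity=.006,f_stop=2.5); print(r,st())
robot.pause(.3);print(st())
f=vision.grab_frame("side"); cv2.imwrite("pics/s1.png",cv2.resize(f[80:260,200:460,::-1],(780,540)))
E
```

```text
(np.float64(3.22), array([ 0.4942, -0.1349,  0.1272]), array([ 0.1 , -1.5 , -0.31]))
(np.float64(4.58), array([ 0.4944, -0.1334,  0.0733]), array([0.77, 0.15, 0.29])) 0.0008568667273797589
True (np.float64(7.21), array([ 0.4942, -0.1333,  0.0576]), array([ 0.68, -0.06,  4.42]))
(np.float64(7.51), array([ 0.4942, -0.1333,  0.0576]), array([-0.14, -0.3 ,  5.98]))
```

View pics/s1.png

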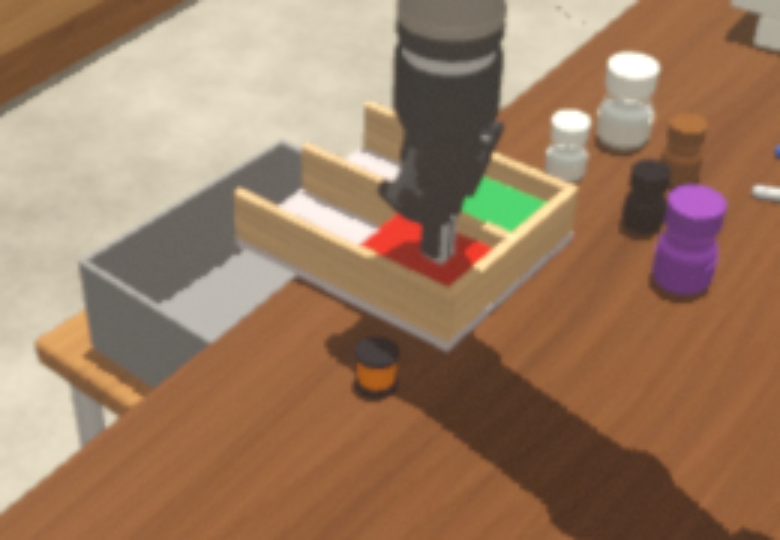

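The tip rests on the red lid (about 440,250 in the crop), at a lid height of about 41 mm, which is plausible, with 6 N. Next I tune the press and draw in short steps.

```bash
python3 - <<'E'
from h import *
p=robot.current_tool_pos()
z=.0572
for i in range(6):
    robot.line_to(T(-58,42,z*1000-17),velocity=.004); robot.pause(.15); F=robot.current_contact_force()[2]; print(z,st())
    if F>7: break
    z-=.0003 if F<6 else .00015
print("z",z)
E
```

```text
0.0572 (np.float64(8.1), array([ 0.4943, -0.1333,  0.0576]), array([-1.17,  0.5 ,  5.75]))
0.0569 (np.float64(8.5), array([ 0.4943, -0.1334,  0.0576]), array([-1.16,  1.16,  8.26]))
z 0.0569
```

```bash
python3 - <<'E'
from h import *
z=.0569;x=-58.
fb=0
while x<-20:
    x+=6
    robot.line_to(T(x,42,z*1000-17),velocity=.03)
    F=np.mean([robot.current_contact_force() for _ in range(4)],0); fz=F[2]
    print(x,round(z,5),np.round(F,1),np.round(robot.current_tool_pos(),4))
    if fz>14 or fz<3: print("stop");break
    z+=np.clip((fz-7.8)/9000,-.0004,.0004)
print(robot.current_time_s())
f=vision.grab_frame("side"); cv2.imwrite("pics/s2.png",cv2.resize(f[80:260,200:460,::-1],(780,540)))
E
```

```text
-52.0 0.0569 [-2.9 -0.1  9.7] [ 0.4998 -0.1337  0.0576]
-46.0 0.05711 [-2.   1.   7.1] [ 0.5058 -0.1339  0.0576]
-40.0 0.05703 [-2.  -0.1  7.6] [ 0.5118 -0.1341  0.0576]
-34.0 0.057 [-2.7 -0.3  7.8] [ 0.5178 -0.1343  0.0576]
-28.0 0.05701 [-1.8  0.2  7.6] [ 0.5238 -0.1345  0.0576]
-22.0 0.05698 [-2.4  0.1  7.8] [ 0.5298 -0.1347  0.0576]
-16.0 0.05698 [-3. -0.  8.] [ 0.5358 -0.1348  0.0576]
10.95
```

View pics/s2.png

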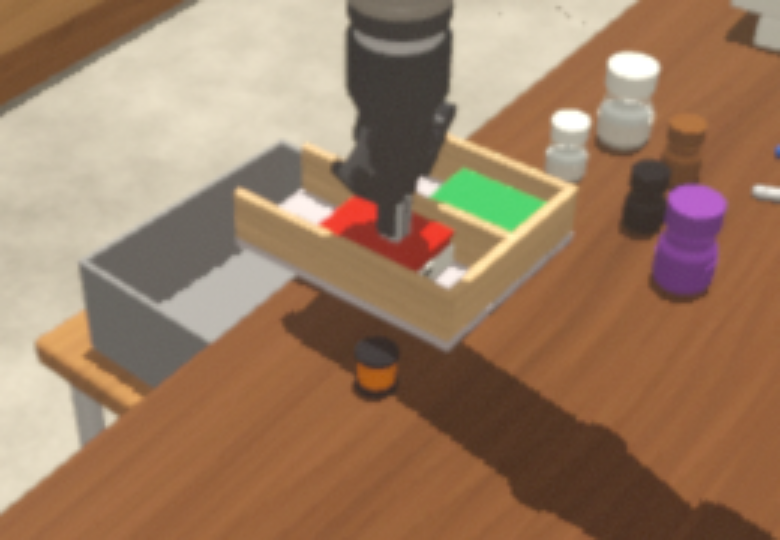

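The case follows; its rear gap is already about 40 mm. I keep going.

```bash
python3 - <<'E'
from h import *
z=.05697;x=-16.
while x<26:
    x+=6
    robot.line_to(T(x,42,z*1000-17),velocity=.03)
    F=np.mean([robot.current_contact_force() for _ in range(4)],0); fz=F[2]
    print(x,round(z,5),np.round(F,1),np.round(robot.current_tool_pos(),4))
    if fz>14 or fz<3: print("stop");break
    z+=np.clip((fz-7.8)/9000,-.0004,.0004)
robot.line_to(T(x,42,70),velocity=.06)
robot.line_to(T(-75,42,70),velocity=.15)
print(st())
for n,s in(("side",np.s_[80:260,200:460]),("top",np.s_[110:250,280:420])):
    f=vision.grab_frame(n); cv2.imwrite(f"pics/{n}3.png",cv2.resize(f[s][:,:,::-1],(780,540) if n=="side" else (560,560)))
E
```

```text
-10.0 0.05697 [-3.3  0.9  7.7] [ 0.5418 -0.1351  0.0577]
-4.0 0.05696 [-2.2  0.1  7.8] [ 0.5479 -0.1352  0.0576]
2.0 0.05696 [-2.1  0.3  7.1] [ 0.5539 -0.1354  0.0576]
8.0 0.05688 [-1.9 -0.1  8.4] [ 0.5599 -0.1355  0.0577]
14.0 0.05694 [-2.8  0.2  7.2] [ 0.5659 -0.1357  0.0577]
20.0 0.05688 [-3.1  0.1  8.9] [ 0.5719 -0.1359  0.0577]
26.0 0.05699 [-3.3  0.4  6.7] [ 0.5779 -0.1361  0.0577]
(np.float64(14.92), array([ 0.4783, -0.1329,  0.0872]), array([-0.18, -0.42, -0.3 ]))
```

View pics/side3.png

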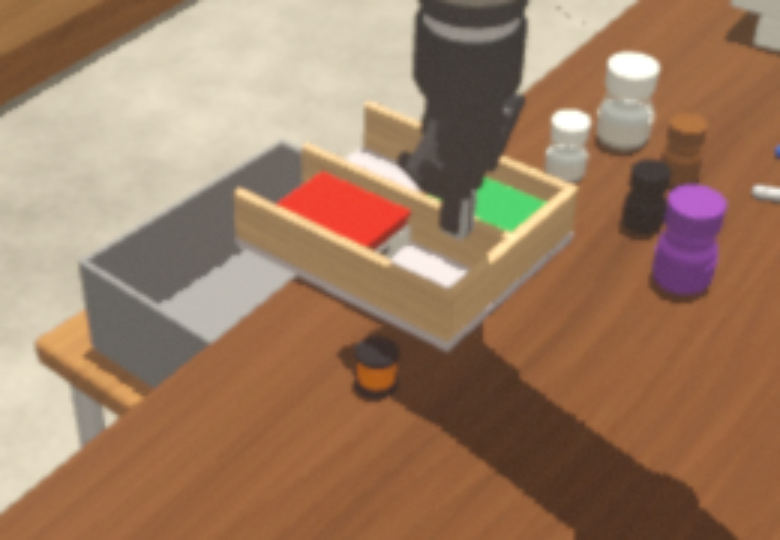

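View pics/top3.png

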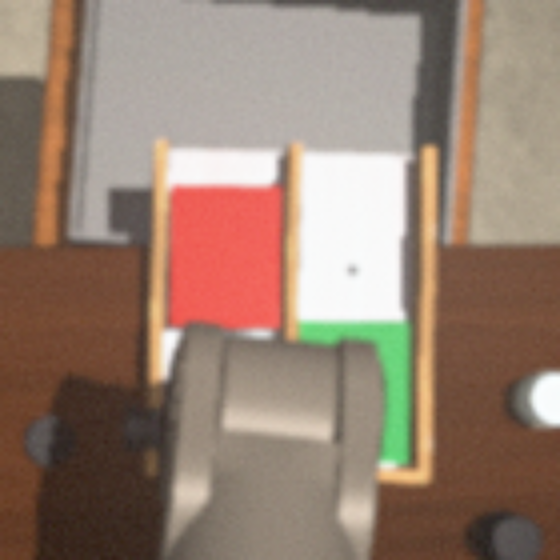

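The case is flat near the mouth, with its rear edge at about x = -11, and there's lots of room behind. Next I lower the fingers behind it and push.

```bash
python3 - <<'E'
from h import *
robot.line_to(T(-52,42,70),velocity=.15)
print(robot.line_to(T(-52,42,17),velocity=.08,f_stop=6),st())
print(robot.line_to(T(-28,42,17),velocity=.06,f_stop=6),st())
print(robot.line_to(T(-5,42,17),velocity=.02,f_stop=6),st())
print(robot.line_to(T(30,42,17),velocity=.03,f_stop=8),st())
f=vision.grab_frame("side"); cv2.imwrite("pics/s4.png",cv2.resize(f[80:260,200:460,::-1],(780,540)))
E
```

```text
False (np.float64(16.14), array([ 0.5006, -0.1336,  0.0343]), array([1.1 , 0.86, 0.97]))
False (np.float64(16.69), array([ 0.5243, -0.1341,  0.0339]), array([ 0.09, -0.32, -0.37]))
False (np.float64(17.99), array([ 0.5473, -0.1348,  0.034 ]), array([-0.08,  0.5 , -0.71]))
False (np.float64(19.31), array([ 0.5824, -0.1359,  0.0341]), array([0.49, 0.  , 0.43]))
```

View pics/s4.png

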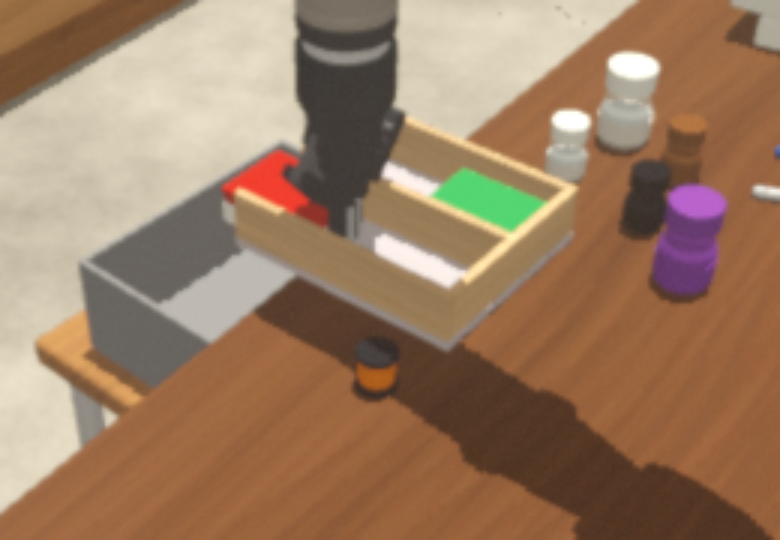

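The case is half out over the lip and still level. I push on slowly.

```bash
python3 - <<'E'
from h import *
for x in (60,80,108):
    print(robot.line_to(T(x,42,17),velocity=.03,f_stop=8),st())
for n,s in(("side",np.s_[80:260,200:460]),("top",np.s_[80:260,260:440])):
    f=vision.grab_frame(n); cv2.imwrite(f"pics/{n}5.png",cv2.resize(f[s][:,:,::-1],(780,540) if n=="side" else (560,560)))
E
```

```text
False (np.float64(20.51), array([ 0.6123, -0.1367,  0.034 ]), array([-0.32, -0.2 , -0.21]))
False (np.float64(21.32), array([ 0.632 , -0.1373,  0.0339]), array([-0.04,  0.11, -0.36]))
False (np.float64(22.41), array([ 0.66  , -0.1382,  0.034 ]), array([-0.52, -0.81,  0.47]))
```

View pics/side5.png

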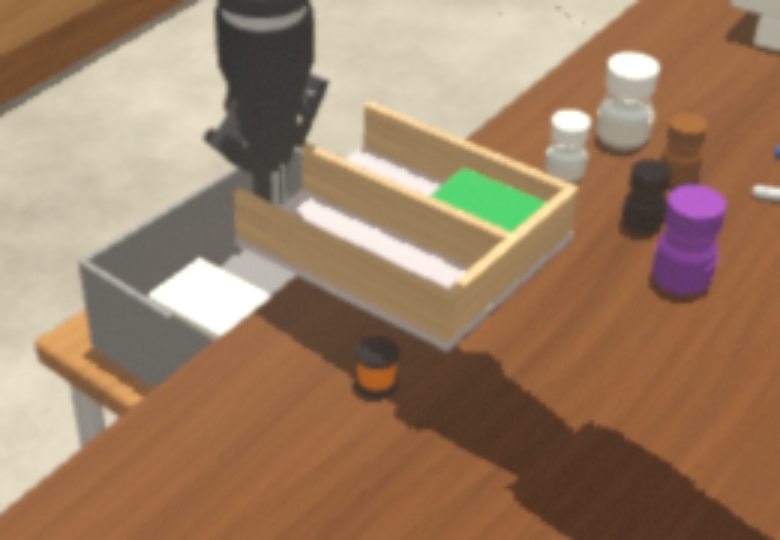

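View pics/top5.png

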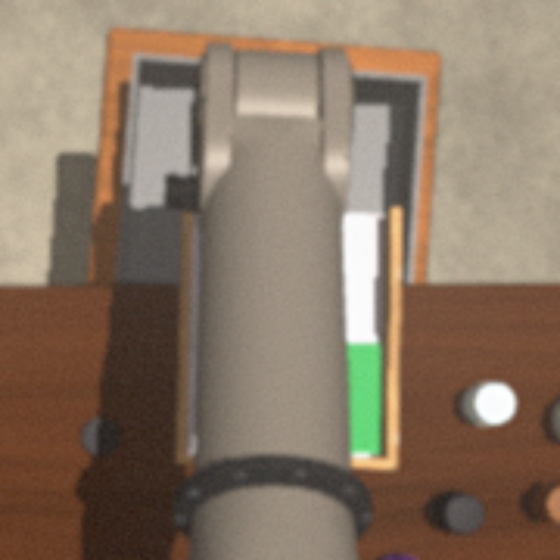

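The case lies upside down in the bin (about 210,295 in the side crop). I raise the arm clear and check again.

```bash
python3 - <<'E'
from h import *
robot.line_to(T(105,42,120),velocity=.12)
robot.move_to(T(-150,42,200),ORI)
robot.pause(.5);print(st())
for n,s in(("side",np.s_[80:260,200:460]),("top",np.s_[80:260,260:440])):
    f=vision.grab_frame(n); cv2.imwrite(f"pics/{n}6.png",cv2.resize(f[s][:,:,::-1],(780,540) if n=="side" else (560,560)))
E
```

```text
(np.float64(25.06), array([ 0.4024, -0.1307,  0.2169]), array([0.33, 0.91, 0.08]))
```

View pics/side6.png

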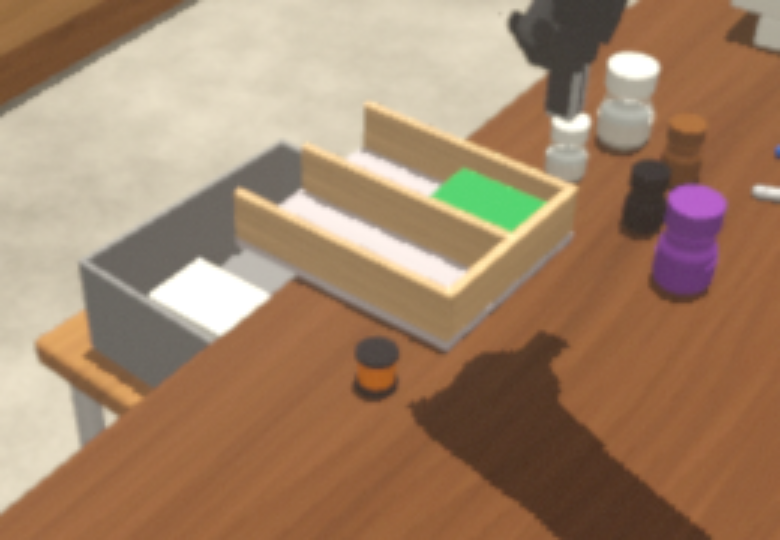

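View pics/top6.png

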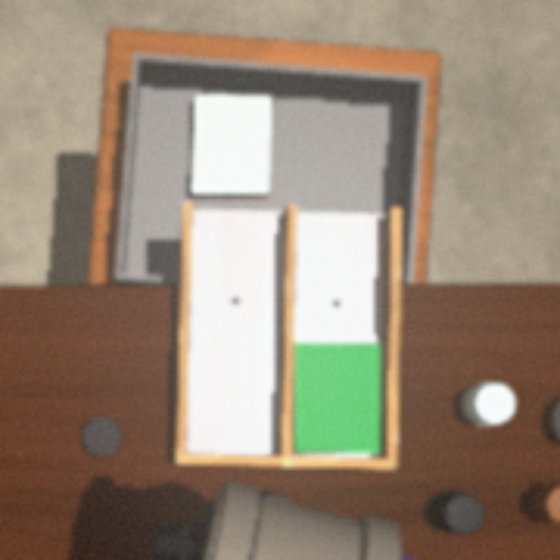

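The case lies flat in the bin at about (230,145) in the top crop. The green case, spool and jar haven't moved, and the arm is clear.

```bash
python3 -c "
from station import workorder
workorder.close_job()"
```

```text
the job is handed in; nothing more can be done
```

The red-lidded case is in the grey scrap bin, and I handed the job in after about 25 s of robot time. No verdict is reported.

- **Drawing it out:** I felt for the lid with shut fingertips and found its top about 41 mm above the table. I pressed at roughly 7–10 N and drew the case about 84 mm towards the mouth. It looked flat in its bay throughout.
- **Pushing it off:** I lowered the fingers behind the case and pushed it over the lip. The force readings after each push were under about 1 N, and the 6–8 N force stops never triggered.
- **Final pictures:** The case lies upside down and flat inside the bin. The green-lidded case, spool and jar look to be where they started. The arm was clear of everything.

The two cameras disagreed by about 0.7° and 4 mm on the rack's pose. I used a value in between, and it caused no trouble.

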